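# Swap the packing spacer and bridge it with the bar

### The job

On the aluminium base plate, the steel spacer on the front-row pad is left over from the last job: stand it upright on the empty cork square on the rubber mat, and stand in the middle of its pad instead the one spacer from the mat that is exactly as tall as the brass workpiece beside it in the front row (the row nearer the robot). Then lay the steel bar across the tops of that workpiece and that spacer, roughly centred, so that it rests level on both, and let go. Leave the other two spacers, the oil bottle, the tape roll and the screwdriver where they are.

Things in the scene. Friction and masses are not known exactly. Their poses are not given: they have to be found in the camera images.
- heel_pad (a point): centre of the top of the front-row pad that carries the old spacer: a dark steel pad 60 x 60 x 3 mm on the aluminium base plate (200 x 220 x 12 mm, fixed to the desk), its top 15 mm above the desk. Axes are the plate's: +x from the front row to the back row, +y from the station pad to this pad. The back-row pads lie 110 mm behind in +x, each carrying a waiting workpiece.
- station_pad (a point): centre of the top of the other front-row pad, 110 mm from the heel pad (along the plate's -y), same size and height; one of the three brass workpieces stands on it, which one varies. The other two wait on the back-row pads.
- cork_top (a point): centre of the top of the empty cork square, 60 x 60 x 2 mm, which lies on the thin rubber mat (210 x 210 x 3 mm, fixed); its top is 5 mm above the desk. The spacers a, b and c stand on the mat around it, 70 to 160 mm away.
- work_a: brass workpiece, fixed to the base plate: 50 x 50 x 10 mm flange with a 38 x 38 mm square column on it, 64 mm tall in all, flat top. Origin at the centre of its underside, which stands on the top of a pad (15 mm above the desk).
- work_b: brass workpiece, fixed to the base plate: 50 x 50 x 10 mm flange with a 38 x 38 mm square column on it, 74 mm tall in all, flat top. Origin at the centre of its underside, which stands on the top of a pad (15 mm above the desk).
- work_c: brass workpiece, fixed to the base plate: 50 x 50 x 10 mm flange with a 38 x 38 mm square column on it, 84 mm tall in all, flat top. Origin at the centre of its underside, which stands on the top of a pad (15 mm above the desk).
- spacer_old_centre (a point): plain steel block, 30 mm along its own x, 40 mm along its own y, 54 mm tall, standing upright, about 0.2 kg, loose; same look as the other spacers but for its height. The point is its centre, half-way up (27 mm above its foot). It starts on the heel pad and matches none of the workpieces.
- spacer_a_centre (a point): plain steel block, 30 mm along its own x, 40 mm along its own y, 64 mm tall, standing upright, about 0.2 kg, loose; same look as the other spacers but for its height. The point is its centre, half-way up (32 mm above its foot). It starts on the mat, whose top is 3 mm above the desk.
- spacer_b_centre (a point): plain steel block, 30 mm along its own x, 40 mm along its own y, 74 mm tall, standing upright, about 0.2 kg, loose; same look as the other spacers but for its height. The point is its centre, half-way up (37 mm above its foot). It starts on the mat, whose top is 3 mm above the desk.
- spacer_c_centre (a point): plain steel block, 30 mm along its own x, 40 mm along its own y, 84 mm tall, standing upright, about 0.2 kg, loose; same look as the other spacers but for its height. The point is its centre, half-way up (42 mm above its foot). It starts on the mat, whose top is 3 mm above the desk.
- bar_centre (a point): centre of the flat steel bar, 220 mm long (its own y) x 10 mm wide (its own x) x 8 mm high, 0.135 kg, lying loose on the desk between the base plate and the mat.
- oil_bottle: bystander: small oil bottle with a spout, 41 mm across, 118 mm tall, standing behind the mat. Origin at the centre of its underside.
- masking_tape: bystander: roll of masking tape, 96 mm across, 25 mm high, lying in front of the base plate. Origin at the centre of its underside.
- screwdriver: bystander: red screwdriver, 170 mm long (its own y), 26 mm high, lying in front of the mat. Origin at the middle of its underside.
Things that resemble listed ones, but are neither listed nor needed, are in the scene too. What is shaped like the part that bears spacer_c_centre but blue, green or pink is not meant.

How it is judged (in metres and radians):
On the way, in this order (a step that is already met when the one before it is completed fails the run):
1. the old spacer stands upright on the cork square (horizontal distance between spacer_old_centre and cork_top below 0.02 m and angle between spacer_old_centre's own z axis and vertical below 0.06 rad and height (world z) of spacer_old_centre between 0.028 and 0.036 m), for 0.2 s.
2. the spacer as tall as the front-row workpiece stands upright on the heel pad (((horizontal distance between work_a and station_pad below 0.03 m and horizontal distance between spacer_a_centre and heel_pad below 0.015 m and angle between spacer_a_centre's own z axis and vertical below 0.06 rad and height (world z) of spacer_a_centre between 0.043 and 0.051 m) or (horizontal distance between work_b and station_pad below 0.03 m and horizontal distance between spacer_b_centre and heel_pad below 0.015 m and angle between spacer_b_centre's own z axis and vertical below 0.06 rad and height (world z) of spacer_b_centre between 0.048 and 0.056 m) or (horizontal distance between work_c and station_pad below 0.03 m and horizontal distance between spacer_c_centre and heel_pad below 0.015 m and angle between spacer_c_centre's own z axis and vertical below 0.06 rad and height (world z) of spacer_c_centre between 0.053 and 0.061 m))), for 0.2 s.
At the end, for the whole second after the job is handed in: old spacer upright on the cork (20 mm from its middle); spacer as tall as the station pad's workpiece upright on the heel pad (15 mm from its middle); bar at rest at the height of both tops (4 mm), level to 0.035 rad, its centre within 85 mm of both pads' centres (all of step 1 and ((horizontal distance between work_a and station_pad below 0.03 m and horizontal distance between spacer_a_centre and heel_pad below 0.015 m and angle between spacer_a_centre's own z axis and vertical below 0.06 rad and height (world z) of spacer_a_centre between 0.043 and 0.051 m and height (world z) of bar_centre between 0.079 and 0.087 m) or (horizontal distance between work_b and station_pad below 0.03 m and horizontal distance between spacer_b_centre and heel_pad below 0.015 m and angle between spacer_b_centre's own z axis and vertical below 0.06 rad and height (world z) of spacer_b_centre between 0.048 and 0.056 m and height (world z) of bar_centre between 0.089 and 0.097 m) or (horizontal distance between work_c and station_pad below 0.03 m and horizontal distance between spacer_c_centre and heel_pad below 0.015 m and angle between spacer_c_centre's own z axis and vertical below 0.06 rad and height (world z) of spacer_c_centre between 0.053 and 0.061 m and height (world z) of bar_centre between 0.099 and 0.107 m)) and angle between bar_centre's own y axis and vertical between 1.5358 and 1.6058 rad and horizontal distance between bar_centre and heel_pad below 0.085 m and horizontal distance between bar_centre and station_pad below 0.085 m and linear speed of each of bar, spacer_old below 0.02 m/s); the robot touches nothing.
It fails at once if a spacer that is not needed is moved by more than 30 mm ((horizontal distance between work_a and station_pad below 0.03 m and distance of spacer_b_centre from where it was at the start of the episode above 0.03 m) or (horizontal distance between work_a and station_pad below 0.03 m and distance of spacer_c_centre from where it was at the start of the episode above 0.03 m) or (horizontal distance between work_b and station_pad below 0.03 m and distance of spacer_a_centre from where it was at the start of the episode above 0.03 m) or (horizontal distance between work_b and station_pad below 0.03 m and distance of spacer_c_centre from where it was at the start of the episode above 0.03 m) or (horizontal distance between work_c and station_pad below 0.03 m and distance of spacer_a_centre from where it was at the start of the episode above 0.03 m) or (horizontal distance between work_c and station_pad below 0.03 m and distance of spacer_b_centre from where it was at the start of the episode above 0.03 m)).
It fails at once if the oil bottle, the tape roll or the screwdriver is moved by more than 30 mm (distance of any of oil_bottle, masking_tape, screwdriver from where it was at the start of the episode above 0.03 m).
It also fails if it takes over 72 s, if anything falls off the work surface, if the arm or the gripper's body presses on something with over 40 N, if the wrist force passes 120 N, or if a joint passes its speed limit or range.

### The arm

A 6-joint arm with a two-finger parallel gripper is mounted at the origin on a cart in front of the work surface, level with it; the furniture and walls round the work are solid. World frame = base frame: x ahead of the robot, y to its left, z up, the work surface at z = 0. Lengths are in mm, angles in degrees, forces in N, time in s.
With the tool pointing down it reaches from about 350 to 850 mm from the base axis. Payload 8.1 kg.
Tool frame: the origin (TCP) lies midway between the tips of the shut fingers; the grasp point (between the pads) lies 19 mm behind it; z points along the fingers, y is the line along which they close (so a half turn about z gives the same grasp; the last joint's range is limited). The gripper opens to 85 mm and grips with 20 to 120 N. Pads are 22 mm wide; open, the fingers measure 114 mm over their backs; the gripper's body (76 mm by 85 mm) begins 54 mm behind the grasp point. The pads swing forward as they close: fully open they stand 13 mm farther back than shut.
Start: joints at [-80.18, 7.471, 85.268, -0, 87.261, -4.893], TCP at [152.412, -580.324, 231.292] pointing down, gripper open.
Joint ranges: [-169.43, 169.43], [-51.17, 129.36], [1.28, 143.12], [-76.62, 256.62], [0, 156.53], [-152.29, 152.29]. Speed limits (degrees/s): [136.94, 136.94, 159.86, 180, 180, 180].

### API

Orientations are given as [roll, pitch, yaw] about the fixed x, y, z axes, in that order (R = Rz(yaw) Ry(pitch) Rx(roll)).
In Python, from bench import r gives the robot as it stands. The module is installed in compiled form; this text tells all that it offers.
- The arm moves only by the tool jog_arm, never from a script. Its argument "rows" is a list of rows, each a list of 2 entries, a list of its own where there are three numbers: the shift along the tool's x, y, z in mm, then the turn, a rotation vector about the tool's x, y, z in rad. A call has 1 to 10 rows; each row is the pose to reach, as a shift and turn from the pose commanded when the call began, along the tool's axes at that moment; what a row does not reach only later rows make up. A row lasts 1/10 s, in which the tool goes at most 50 mm and 8.59 degrees, less where a joint would pass 70% of its speed; a pose out of reach is approached as far as the arm can. A call with a gripper value outside its range is refused whole. "grip" is the finger opening in mm, from 0 to 85.4, set as the call begins (left out, the last holds). The fingers move at their own pace and stop on an object; "force" is the grip in N (left out, the last holds). Time passes only in rows, so rows that repeat a pose let the fingers close. It gives the time, the measured TCP pose, the force, the opening and the grip force at its end, in the units of the state.
- r.sense(): the state, without advancing time (a new reading comes with each control period).
- r.snapshot(name): name is "side" or "top" or "wrist"; returns (picture, depth): 384x512x3 uint8, blue, green, red; 384x512 float32, mm along the optical axis (not along the pixel's ray), 0 where there is no reading.
- r.camera_params(name): a dict with "fx", "fy", "cx", "cy" (pixels), "pose" (4x4, takes a point from camera to world coordinates); the wrist camera has in their place "tool_from_camera" (4x4, takes a point from camera to tool coordinates, whose origin is the TCP and whose axes are the flange's). Camera axes: x right, y down, z forward; pixel columns grow to the right and rows downward; lengths in mm; the calibration is good to about 2 mm. A picture is of the moment at which its call begins: read the wrist's pose just before it. camera_params takes no time and is no camera call.
- r.hand_in(): hands the job in; it is judged then, once.
The state is a dict: "time": time; "joint_pos": joint angles; "qd": joint speeds; "joint_efforts": joint torques, N m; "tool_pos": TCP position; "tcp_rot": TCP orientation; "ft_force": force on the tool from outside, world axes, zero at the start; "wrist_torque": the same for the moment, N m; "finger_gap": finger opening in mm; "grip_force": force on a finger pad.
Only numpy, scipy, OpenCV 4.12 (cv2) and the standard library are available. Lean on these libraries where they do the work, as an engineer would, in place of code of your own. Each camera call takes 0.05 s, during which the arm holds its last target. There are 200 camera calls.

## Working session

There is one attempt and no reset: what is moved stays moved. The work goes in short steps, Python scripts to look and compute and a tool call to move; the robot and the scene stay as the last step left them, time stands still between calls to the robot, and variables do not carry over. Pictures are saved under pics/ and viewed, at most 10 in all, crops included, and the job is handed in when it is done.

Besides the shell and the picture viewer there is one more tool, called after ">>>" by a JSON object that holds its "name" and its "arguments". jog_arm: Moves the arm, as the interface text tells. Its arguments: {"type":"object","properties":{"rows":{"type":"array"},"grip":{"type":"number"},"force":{"type":"number"}},"required":["rows"]}

```bash
mkdir -p pics; python3 - <<'E'
from bench import r
import cv2,numpy as np
print(r.sense())
for n in("top","side"):
    im,d=r.snapshot(n); cv2.imwrite(f"pics/{n}0.png",im); np.savez(f"{n}0.npz",im=im,d=d)
    print(n,r.camera_params(n),(d>0).mean())
print(r.camera_params("wrist"))
E
```

```text
{'time': 0.0, 'joint_pos': array([-8.01802172e+01,  7.51567424e+00,  8.53290648e+01, -8.02115795e-04,
        8.72601917e+01, -4.89300259e+00]), 'qd': array([-5.08002472e-02, -9.48395843e-03, -3.26453803e-02, -8.68023609e-02,
       -5.04936154e-05, -4.58259505e-02]), 'joint_efforts': array([ 1.42938472e-03, -5.69409406e+01, -5.00546873e+01, -2.94092579e-04,
        1.45803590e-02, -6.41848533e-05]), 'tool_pos': array([ 152.30909536, -579.78824981,  230.2405698 ]), 'tcp_rot': array([-1.79895383e+02, -8.15187917e-03,  1.47128170e+01]), 'ft_force': array([-0.9181731 , -0.63634744, -0.05189969]), 'wrist_torque': array([ 0.0050616 , -0.05269731, -0.03788445]), 'grip_force': 0.0, 'finger_gap': 85.18685920259959}
top {'fx': 492.14631663894005, 'fy': 492.14631663894005, 'cx': 255.36133552753824, 'cy': 194.586218295119, 'pose': array([[-2.31594637e-02, -9.97523718e-01,  6.64083732e-02,
         4.14536747e+02],
       [-9.99730754e-01,  2.30129674e-02, -2.97021885e-03,
        -6.82492120e+01],
       [ 1.43461002e-03, -6.64592817e-02, -9.97788107e-01,
         1.71599866e+03],
       [ 0.00
[... 334 characters left out ...]
, -6.93738092e-01,
         5.95362294e+02],
       [ 6.37355648e-04, -7.30215321e-01, -6.83216788e-01,
         7.38591216e+02],
       [ 0.00000000e+00,  0.00000000e+00,  0.00000000e+00,
         1.00000000e+00]])} 0.9955393473307291
{'fx': 285.0442210740452, 'fy': 285.0442210740452, 'cx': 254.79204421600554, 'cy': 191.18969800334943, 'tool_from_camera': array([[ 1.79595494e-03, -9.48364723e-01, -3.17176806e-01,
         8.17434856e+01],
       [ 9.99997063e-01,  1.18701368e-03,  2.11310458e-03,
         4.36063748e-01],
       [-1.62750063e-03, -3.17179670e-01,  9.48364070e-01,
        -1.42733769e+02],
       [ 0.00000000e+00,  0.00000000e+00,  0.00000000e+00,
         1.00000000e+00]])}
```

View pics/top0.png

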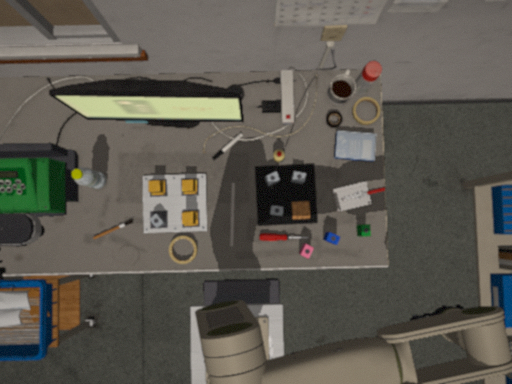

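View pics/side0.png

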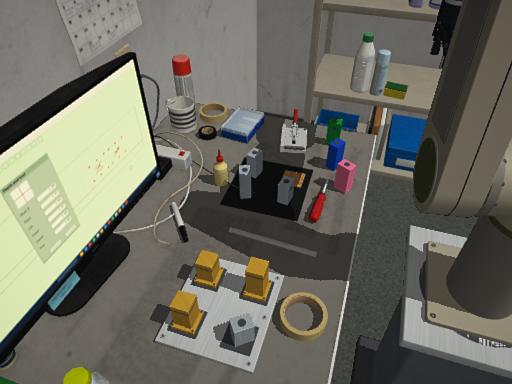

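The top view shows the plate at about (175,203), with the old spacer at (158,219) and the station workpiece at (190,218). The mat is at (286,194), with spacers at (273,177), (299,176) and (277,210) and the cork at (301,210). The side view shows the bar lying at about (272,241).

Next I'll measure coarse positions from depth.

```bash
cat > h.py <<'E'
import numpy as np,cv2
from scipy.spatial.transform import Rotation as Ro
from bench import r
def cloud(d,c,T):
    v,u=np.indices(d.shape); 
    P=np.stack([(u-c["cx"])/c["fx"]*d,(v-c["cy"])/c["fy"]*d,d],-1)
    return P@T[:3,:3].T+T[:3,3]
def toolT(s):
    T=np.eye(4);T[:3,:3]=Ro.from_euler("xyz",s["tcp_rot"],degrees=True).as_matrix();T[:3,3]=s["tool_pos"];return T
def wrist(name):
    s=r.sense(); im,d=r.snapshot("wrist"); c=r.camera_params("wrist")
    T=toolT(s)@c["tool_from_camera"]; cv2.imwrite(f"pics/{name}.png",im); np.savez(name+".npz",im=im,d=d,T=T)
    return im,d,c,T
def blobs(W,ok,amin,floor=None):
    n,l,st,ce=cv2.connectedComponentsWithStats(ok.astype(np.uint8),connectivity=4)
    for i in range(1,n):
        if st[i,4]<amin: continue
        p=W[l==i]; z=np.median(p[:,2]); (c,wh,a)=cv2.minAreaRect(p[:,:2].astype(np.float32))
        print(np.round(ce[i]),st[i,4],"z %.1f"%z,"mean",np.round(p.mean(0)[:2],1),"rect",np.round(c,1),np.round(wh,1),round(a,1))
E
python3 - <<'E'
from h import *
for n in("top","side"):
    f=np.load(n+"0.npz");c=r.camera_params(n);W=cloud(f["d"],c,c["pose"]);x,y,z=W[...,0],W[...,1],W[...,2]
    roi=(x>250)&(x<800)&(y>-420)&(y<400)
    print(n,"desk",np.median(z[roi]))
    for lo,hi in((45,58),(58,72),(72,82),(82,93),(93,105)) if n=="side" else ((45,56),(56,63),(63,73),(73,82),(82,93),(93,105)):
        print(lo,hi); blobs(W,roi&(z>lo)&(z<hi),25)
E
```

```text
top desk 1.2286073735406262
45 56
56 63
63 73
[278. 156.] 26 z 65.2 mean [ 653.9 -151.1] rect [ 653.8 -152. ] [29.  20.2] 53.4
[277. 210.] 75 z 66.8 mean [ 470.3 -142.8] rect [ 470.4 -143.6] [39.1 28.7] 78.6
[156. 221.] 87 z 68.0 mean [444.8 260.8] rect [446.1 261.2] [39.9 31.2] 38.2
73 82
[299. 176.] 79 z 76.5 mean [ 583.2 -220.1] rect [ 582.  -220.5] [39.5 29.9] 77.8
[187. 185.] 104 z 77.1 mean [560.9 153. ] rect [562.3 153. ] [37.2 37.2] 89.2
82 93
[272. 178.] 76 z 85.6 mean [ 578.6 -130.4] rect [ 579.  -130.7] [29.1 38.1] 20.7
[154. 186.] 116 z 87.8 mean [560.3 263.5] rect [561.  264.2] [38.2 37.4] 88.6
[307. 249.] 45 z 84.4 mean [ 338.1 -239.9] rect [ 337.2 -239.1] [31.2 23.9] 7.7
93 105
[187. 218.] 120 z 97.8 mean [451.7 151.9] rect [452.  151.5] [36.5 36.3] 88.7
side desk 11.389645104040369
45 58
[335. 155.] 53 z 50.9 mean [ 373.5 -315.8] rect [ 369.3 -317.5] [46.6 25.7] 26.9
[255. 163.] 53 z 51.7 mean [ 577.8 -211.2] rect [ 574.6 -214.3] [48.  24.2] 44.6
[220. 172.] 56 z 52.4 mean [ 653.2 -144.7] rect [ 654.3 -147. ] [38.7 19.2] 29.6
[344. 177.] 69 z 50.7 mean [ 333.9 -229.2]
[... 1820 characters left out ...]
[552.6 272.5] rect [552.  271.6] [51.7 27.7] 44.7
82 93
[337. 143.] 105 z 85.9 mean [ 374.1 -326.3] rect [ 373.6 -327.3] [40.  30.7] 61.3
[219. 159.] 30 z 89.5 mean [ 657.7 -152.7] rect [ 658.9 -154.4] [16.5 14.4] 23.0
[346. 165.] 128 z 85.5 mean [ 333.9 -238.9] rect [ 334.2 -239.8] [30.9 40.4] 62.0
[244. 171.] 138 z 88.8 mean [ 578.8 -129.5] rect [ 579.3 -132.7] [28.4 43.1] 20.0
[254. 277.] 63 z 88.0 mean [451.  169.4] rect [451.3 169.6] [38.   6.9] 10.7
[183. 302.] 422 z 90.3 mean [559.9 263.9] rect [561.2 261.9] [39.6 38.7] 89.8
93 105
[257. 267.] 348 z 100.5 mean [451.6 153.6] rect [452.1 151. ] [37.9 39.3] 0.1
[ 63. 292.] 212 z 98.6 mean [777.5 319.2] rect [777.5 319.8] [81.8  6.2] 86.7
```

```bash
python3 - <<'E'
from h import *
for n in("top","side"):
    f=np.load(n+"0.npz");c=r.camera_params(n);T=c["pose"];im=f["im"].astype(int);W0=cloud(f["d"],c,T)
    def plane(h):
        R=cloud(np.ones(f["d"].shape),c,T)-T[:3,3]; return T[:3,3]+R*((h-T[2,3])/R[...,2:])
    b,g,rr=im[...,0],im[...,1],im[...,2]
    W=plane(5);reg=(W[...,0]>400)&(W[...,0]<680)&(W[...,1]>-300)&(W[...,1]<-70)
    print(n,"cork");blobs(W,reg&(rr-b>35)&(W0[...,2]<25),30)
    W=plane(3);hsv=cv2.cvtColor(f["im"],cv2.COLOR_BGR2HSV);print("mat");blobs(W,reg&(hsv[...,2]<45),300)
    W=plane(8);reg=(W[...,0]>380)&(W[...,0]<640)&(W[...,1]>-65)&(W[...,1]<95)
    gr=cv2.GaussianBlur(im.sum(2).astype(np.float32),(0,0),1);bg=cv2.medianBlur((im.sum(2)//3).astype(np.uint8),21)
    df=im.sum(2)//3-bg.astype(int); print("bar",np.percentile(df[reg],[1,50,99]))
    for t in(8,15): blobs(W,reg&(df>t),20)
    blobs(W,reg&(df<-12),20)
    print("depthbar");blobs(W0,reg&(W0[...,2]>5.5)&(W0[...,2]<18),25)
f=np.load("side0.npz")["im"];cv2.imwrite("pics/c1.png",np.hstack([cv2.resize(f[215:275,210:340],None,fx=3,fy=3),cv2.resize(np.load("top0.npz")["im"][160:240,190:270],(240,180))]))
E
```

```text
top cork
[301. 210.] 312 z 5.0 mean [ 469.6 -229.3] rect [ 471.1 -230.6] [62.6 62.6] 88.7
mat
[284. 193.] 2698 z 3.0 mean [ 532.  -173.7] rect [ 529.6 -179.6] [206.5 211.6] 1.1
bar [-11.   0.  27.]
[232. 210.] 216 z 8.0 mean [478.    8.8] rect [478.6   8.9] [ 13.9 191. ] 88.8
[232. 209.] 156 z 8.0 mean [478.7   8.3] rect [476.8   8.5] [ 10.4 187.7] 87.5
depthbar
side cork
[296. 177.] 193 z 5.0 mean [ 465.5 -240.1] rect [ 473.  -233.7] [60.2 62.5] 1.3
[221. 182.] 67 z 5.0 mean [ 658.8 -155.1] rect [ 660.  -158.1] [34. 33.] 22.7
mat
[268. 192.] 2710 z 3.0 mean [ 522.  -160.2] rect [ 529.9 -183.2] [211.3 215.4] 1.6
bar [-16.26   0.    42.  ]
[267. 240.] 424 z 8.0 mean [474.7   7.8] rect [477.3   7.7] [ 16.9 194.5] 87.4
[209. 253.] 58 z 8.0 mean [590.9  87.6] rect [590.4  88.6] [40.  11.6] 1.2
[261. 261.] 76 z 8.0 mean [469.9  70.8] rect [472.5  70.5] [19.5 44.2] 80.0
[267. 240.] 405 z 8.0 mean [474.2   7.7] rect [476.8   7.5] [ 15.5 193.5] 87.5
[208. 253.] 50 z 8.0 mean [591.7  87.6] rect [590.4  88.6] [40.  11.6] 1.2
[260. 261.] 67 z 8.0 mean [470.1  71. ] rect [472.4  71.6] [17.3 43.5] 80.0
[270. 269.] 28 z 8.0 mean [443.4  85.2] rect [442.4  83.3] [24.6 16.4] 18.2
depthbar
[267. 240.] 333 z 9.4 mean [474.1   7.3] rect [476.5   6.4] [ 12.8 193.3] 87.5
```

View pics/c1.png

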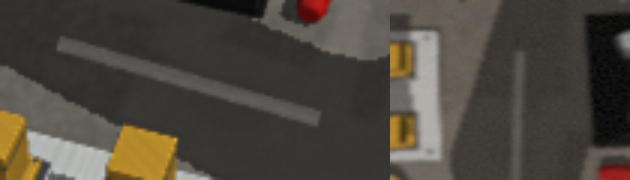

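The crop shows one bar running along world x, at about y = 8. Its front end was clipped by my search region. I'll check that and plan the first moves.

```bash
cat >> h.py <<'E'
def plan(*wps):
    s=r.sense();T=toolT(s);print("t %.2f"%s["time"],"pos",np.round(s["tool_pos"],1),"rot",np.round(s["tcp_rot"],2),"gap %.1f grip %.0f"%(s["finger_gap"],s["grip_force"]),"F",np.round(s["ft_force"],1))
    for x,y,z,yaw in wps:
        D=T[:3,:3].T; Rt=Ro.from_euler("xyz",[180,0,yaw],degrees=True).as_matrix()
        p=D@(np.array([x,y,z])-T[:3,3]);v=Ro.from_matrix(D@Rt).as_rotvec()
        print((x,y,z,yaw),"->",np.round(p,1).tolist(),np.round(v,3).tolist(),"rows",round(np.linalg.norm(p)/50,1),round(np.degrees(np.linalg.norm(v))/8.59,1))
E
python3 - <<'E'
from h import *
f=np.load("side0.npz");c=r.camera_params("side");W=cloud(f["d"],c,c["pose"]);x,y,z=np.moveaxis(W,-1,0)
blobs(W,(x>300)&(x<640)&(y>-40)&(y<70)&(z>5.5)&(z<18),60)
for n,cx,cy,lo,hi in(("old",446,260,62,78),("c",579,-131,80,96)):
  for nm in("top","side"):
    f=np.load(nm+"0.npz");c=r.camera_params(nm);W=cloud(f["d"],c,c["pose"])
    m=(np.hypot(W[...,0]-cx,W[...,1]-cy)<35)&(W[...,2]>lo)&(W[...,2]<hi);p=W[m][:,:2];p=p-p.mean(0)
    w,V=np.linalg.eigh(p.T@p/len(p));print(n,nm,np.sqrt(12*w),np.degrees(np.arctan2(*V[::-1,1]))%180)
plan((430,-320,230,15))
E
```

```text
[273. 241.] 383 z 9.4 mean [460.1   7.9] rect [463.4   7.2] [ 13.3 219.5] 87.8
old top [30.44893843 40.77450955] 39.88040196167037
old side [31.83147684 40.68906482] 36.459152281344785
c top [29.46454925 39.37573309] 116.02336622577545
c side [30.13070155 44.40571078] 109.90995940175688
t 0.10 pos [ 152.3 -579.8  230.3] rot [-1.799e+02 -1.000e-02  1.471e+01] gap 85.1 grip 0 F [ 1.4 -0.6 -0.3]
(430, -320, 230, 15) -> [334.6, -180.8, 0.7] [-0.002, -0.0, -0.005] rows 7.6 0.0
```

>>> {"name": "jog_arm", "arguments": {"rows": [[[335, -181, 0], [0, 0, 0]], [[335, -181, 0], [0, 0, 0]], [[335, -181, 0], [0, 0, 0]], [[335, -181, 0], [0, 0, 0]], [[335, -181, 0], [0, 0, 0]], [[335, -181, 0], [0, 0, 0]], [[335, -181, 0], [0, 0, 0]], [[335, -181, 0], [0, 0, 0]], [[335, -181, 0], [0, 0, 0]], [[335, -181, 0], [0, 0, 0]]], "grip": 60}}

```text
time: 1.1
tool_pos: [430.6, -319.6, 230.8]
tcp_rot: [-180.0, 0.0, 14.8]
ft_force: [-0.5, 0.2, 0.5]
finger_gap: 60.1
grip_force: 0.0
```

```bash
python3 -c "
from h import *
plan((446,0,200,30),(446,260.5,130,38))"
```

```text
t 1.10 pos [ 430.6 -319.6  230.8] rot [-1.7997e+02  5.0000e-02  1.4830e+01] gap 60.1 grip 0 F [-0.5  0.2  0.5]
(446, 0, 200, 30) -> [96.7, -305.0, 30.9] [-0.001, 0.001, -0.265] rows 6.4 1.8
(446, 260.5, 130, 38) -> [163.5, -556.8, 101.0] [-0.001, 0.001, -0.404] rows 11.8 2.7
```

>>> {"name": "jog_arm", "arguments": {"rows": [[[164, -557, 80], [0, 0, -0.404]], [[164, -557, 80], [0, 0, -0.404]], [[164, -557, 80], [0, 0, -0.404]], [[164, -557, 80], [0, 0, -0.404]], [[164, -557, 80], [0, 0, -0.404]], [[164, -557, 80], [0, 0, -0.404]], [[164, -557, 80], [0, 0, -0.404]], [[164, -557, 80], [0, 0, -0.404]], [[164, -557, 80], [0, 0, -0.404]], [[164, -557, 80], [0, 0, -0.404]]]}}

```text
time: 2.1
tool_pos: [445.2, 175.4, 162.9]
tcp_rot: [180.0, -0.0, 37.7]
ft_force: [1.4, -0.2, 0.9]
finger_gap: 59.9
grip_force: 0.0
```

```bash
python3 -c "
from h import *
plan((446,260.5,150,38))"
```

```text
t 2.10 pos [445.2 175.4 162.9] rot [ 1.7996e+02 -2.0000e-02  3.7740e+01] gap 59.9 grip 0 F [ 1.4 -0.2  0.9]
(446, 260.5, 150, 38) -> [52.7, -66.8, 12.9] [0.001, -0.0, -0.005] rows 1.7 0.0
```

>>> {"name": "jog_arm", "arguments": {"rows": [[[52.7, -66.8, 13], [0, 0, -0.005]], [[52.7, -66.8, 13], [0, 0, -0.005]], [[52.7, -66.8, 13], [0, 0, -0.005]], [[52.7, -66.8, 13], [0, 0, -0.005]], [[52.7, -66.8, 13], [0, 0, -0.005]]]}}

```text
time: 2.6
tool_pos: [446.2, 258.4, 150.0]
tcp_rot: [180.0, 0.0, 38.0]
ft_force: [1.3, 0.6, 0.8]
finger_gap: 59.9
grip_force: 0.0
```

```bash
python3 - <<'E'
from h import *
im,d,c,T=wrist("w1");W=cloud(d,c,T)
q=(np.hypot(W[...,0]-450,W[...,1]-250)<190)
for lo,hi in((8,13.5),(13.6,22),(60,80),(90,110)): print(lo);blobs(W,q&(W[...,2]>lo)&(W[...,2]<hi)&(d>0),400)
plan((446,260.5,31,38))
E
```

```text
8
[320. 146.] 22165 z 12.3 mean [511.1 226. ] rect [506.9 205.7] [200.8 220.1] 0.6
[127. 105.] 792 z 11.9 mean [430.2 397.4] rect [431.  394.4] [13.6 92.2] 23.4
13.6
[311.  83.] 893 z 15.3 mean [550.4 274.2] rect [560.9 260.8] [60.5 61. ] 0.6
[396. 150.] 921 z 15.6 mean [556.1 167.8] rect [562.4 150.8] [60.8 62.6] 0.9
[256. 166.] 1867 z 15.2 mean [459.6 265.5] rect [451.1 260. ] [60.  60.5] 0.4
[331. 221.] 701 z 15.6 mean [461.8 166.1] rect [452.3 150.7] [60.4 59.7] 0.4
60
[329.  81.] 408 z 71.1 mean [551.6 271.4] rect [551.5 270.9] [54.3 27.8] 44.7
[447. 168.] 2669 z 78.9 mean [561.2 156.9] rect [562.1 151.6] [38.9 40.1] 0.3
[253. 196.] 1701 z 69.2 mean [447.5 259.9] rect [446.1 258.8] [40.6 30. ] 38.2
90
[371. 273.] 1155 z 99.2 mean [462.9 152.9] rect [461.1 150.9] [20.7 39.2] 0.2
t 2.65 pos [446.3 258.4 150.2] rot [179.97  -0.    38.02] gap 60.2 grip 0 F [-0.   0.8 -0. ]
(446, 260.5, 31, 38) -> [1.1, -1.9, 119.2] [0.0, -0.0, 0.0] rows 2.4 0.0
```

View pics/w1.png

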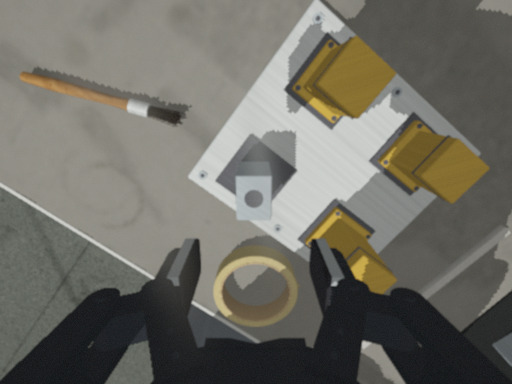

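The wrist view shows the old spacer at (253,197), square to the fingers. The heel pad is at (451.1, 260.2), the station pad at (452.3, 150.7) and the old spacer at (446.1, 258.8). I'm descending now.

>>> {"name": "jog_arm", "arguments": {"rows": [[[0, 0, 40], [0, 0, 0]], [[0, 0, 80], [0, 0, 0]], [[0, 0, 105], [0, 0, 0]], [[0, 0, 119], [0, 0, 0]], [[0, 0, 119], [0, 0, 0]], [[0, 0, 119], [0, 0, 0]]]}}

```text
time: 3.25
tool_pos: [446.7, 259.8, 32.3]
tcp_rot: [180.0, -0.1, 38.1]
ft_force: [0.5, 0.2, 0.5]
finger_gap: 60.2
grip_force: 0.0
```

>>> {"name": "jog_arm", "arguments": {"rows": [[[0, 0, 0], [0, 0, 0]], [[0, 0, 0], [0, 0, 0]], [[0, 0, 0], [0, 0, 0]], [[0, 0, 0], [0, 0, 0]], [[0, 0, 0], [0, 0, 0]], [[0, 0, 0], [0, 0, 0]], [[0, 0, 0], [0, 0, 0]]], "grip": 20, "force": 40}}

```text
time: 3.95
tool_pos: [447.2, 260.6, 32.9]
tcp_rot: [179.9, -0.2, 38.2]
ft_force: [-0.4, -1.7, 6.7]
finger_gap: 29.3
grip_force: 40.6
```

>>> {"name": "jog_arm", "arguments": {"rows": [[[0, 0, -30], [0, 0, 0]], [[0, 0, -80], [0, 0, 0]], [[0, 0, -130], [0, 0, 0]], [[0, 0, -150], [0, 0, 0]], [[0, 0, -150], [0, 0, 0]]]}}

```text
time: 4.45
tool_pos: [448.2, 261.3, 186.2]
tcp_rot: [179.9, -0.5, 38.2]
ft_force: [0.7, 0.6, -2.1]
finger_gap: 29.4
grip_force: 40.2
```

```bash
python3 -c "
from h import *
plan((471,-130,185,0),(471,-232,150,0))"
```

```text
t 4.45 pos [448.2 261.3 186.2] rot [179.88  -0.48  38.16] gap 29.4 grip 40 F [ 0.7  0.6 -2.1]
(471, -130, 185, 0) -> [-223.9, 321.7, -0.0] [-0.001, -0.009, 0.666] rows 7.8 4.4
(471, -232, 150, 0) -> [-287.2, 401.9, 34.6] [-0.001, -0.009, 0.666] rows 9.9 4.4
```

>>> {"name": "jog_arm", "arguments": {"rows": [[[-287, 402, 5], [0, -0.005, 0.666]], [[-287, 402, 5], [0, -0.005, 0.666]], [[-287, 402, 5], [0, -0.005, 0.666]], [[-287, 402, 5], [0, -0.005, 0.666]], [[-287, 402, 5], [0, -0.005, 0.666]], [[-287, 402, 5], [0, -0.005, 0.666]], [[-287, 402, 5], [0, -0.005, 0.666]], [[-287, 402, 5], [0, -0.005, 0.666]], [[-287, 402, 5], [0, -0.005, 0.666]], [[-287, 402, 5], [0, -0.005, 0.666]]]}}

```text
time: 5.45
tool_pos: [467.0, -235.3, 174.0]
tcp_rot: [180.0, 0.4, -0.0]
ft_force: [1.5, -0.3, -1.3]
finger_gap: 29.4
grip_force: 40.4
```

>>> {"name": "jog_arm", "arguments": {"rows": [[[0, 0, 0], [0, 0, 0]], [[0, 0, 0], [0, 0, 0]], [[0, 0, 0], [0, 0, 0]]]}}

```text
time: 5.75
tool_pos: [467.6, -232.3, 174.6]
tcp_rot: [-180.0, 0.4, 0.0]
ft_force: [0.6, 0.7, -3.2]
finger_gap: 29.5
grip_force: 40.7
```

```bash
python3 - <<'E'
from h import *
im,d,c,T=wrist("w2");W=cloud(d,c,T);z=W[...,2]
q=(np.hypot(W[...,0]-510,W[...,1]+200)<190)&(d>0)
for lo,hi in((60,70),(72,81),(83,92)): print(lo);blobs(W,q&(z>lo)&(z<hi),300)
i=im.astype(int);print("cork");blobs(W,q&(i[...,2]-i[...,0]>30)&(z<12)&(z>0),300)
plan((471,-232,19,0))
E
```

```text
60
[161. 183.] 1456 z 67.0 mean [ 472.4 -147.1] rect [ 471.3 -146.4] [40.4 30. ] 81.9
72
[242.  49.] 2275 z 77.2 mean [ 582.9 -223.1] rect [ 582.7 -223.1] [40. 30.] 77.6
83
[120.  51.] 2528 z 87.1 mean [ 579.4 -134.3] rect [ 579.2 -133.5] [30.1 40.4] 23.9
[348. 277.] 354 z 84.1 mean [ 384.1 -322.6] rect [ 380.1 -324.5] [26.8 23.3] 64.9
cork
[255. 166.] 3035 z 5.1 mean [ 473.9 -233.1] rect [ 473.8 -232.9] [66.3 62.5] 1.5
t 5.80 pos [ 467.9 -232.   175. ] rot [1.7998e+02 3.4000e-01 5.0000e-02] gap 29.8 grip 41 F [-0.5 -0.5 -1.9]
(471, -232, 19, 0) -> [4.0, -0.1, 156.0] [0.0, 0.006, 0.001] rows 3.1 0.0
```

View pics/w2.png

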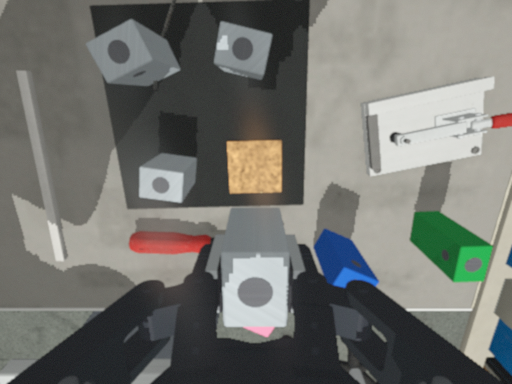

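The wrist view shows the block held upright at (255,275), with the cork at (255,166), centred at (472.5, -232.5). Spacer c is at (122,52), spacer b at (242,49) and spacer a at (163,180). I'm lowering onto the cork.

>>> {"name": "jog_arm", "arguments": {"rows": [[[4, 0, 40], [0, 0.006, 0]], [[4, 0, 85], [0, 0.006, 0]], [[4, 0, 120], [0, 0.006, 0]], [[4, 0, 138], [0, 0.006, 0]], [[4, 0, 145], [0, 0.006, 0]], [[4, 0, 145], [0, 0.006, 0]], [[4, 0, 145], [0, 0.006, 0]]]}}

```text
time: 6.5
tool_pos: [472.7, -233.7, 32.5]
tcp_rot: [179.8, -0.2, 0.0]
ft_force: [0.5, -0.2, -2.2]
finger_gap: 29.6
grip_force: 40.7
```

>>> {"name": "jog_arm", "arguments": {"rows": [[[0, 0, 3], [0, 0, 0]], [[0, 0, 6], [0, 0, 0]], [[0, 0, 6], [0, 0, 0]], [[0, 0, 6], [0, 0, 0]], [[0, 0, 6], [0, 0, 0]]]}}

```text
time: 7.0
tool_pos: [471.7, -233.7, 25.2]
tcp_rot: [179.9, -0.1, -0.0]
ft_force: [0.2, -0.7, -1.5]
finger_gap: 29.5
grip_force: 40.7
```

>>> {"name": "jog_arm", "arguments": {"rows": [[[0, 0, 2], [0, 0, 0]], [[0, 0, 3], [0, 0, 0]], [[0, 0, 3], [0, 0, 0]], [[0, 0, 3], [0, 0, 0]]]}}

```text
time: 7.4
tool_pos: [471.9, -233.9, 22.9]
tcp_rot: [179.9, -0.1, -0.0]
ft_force: [-3.2, 1.2, 6.1]
finger_gap: 29.6
grip_force: 41.8
```

Contact force is up 8 N, so the block is down. I'm releasing and retreating.

>>> {"name": "jog_arm", "arguments": {"rows": [[[0, 0, 0], [0, 0, 0]], [[0, 0, 0], [0, 0, 0]], [[0, 0, 0], [0, 0, 0]], [[0, 0, 0], [0, 0, 0]], [[0, 0, 0], [0, 0, 0]], [[0, 0, -30], [0, 0, 0]], [[0, 0, -75], [0, 0, 0]], [[0, 0, -120], [0, 0, 0]], [[0, 0, -140], [0, 0, 0]], [[0, 0, -140], [0, 0, 0]]], "grip": 52}}

```text
time: 8.4
tool_pos: [473.9, -234.9, 166.8]
tcp_rot: [179.7, -0.5, -0.0]
ft_force: [1.1, -0.2, 0.4]
finger_gap: 51.8
grip_force: 0.0
```

```bash
python3 - <<'E'
from h import *
im,d,c,T=wrist("w3");W=cloud(d,c,T);z=W[...,2]
q=(np.hypot(W[...,0]-510,W[...,1]+200)<190)&(d>0)
for lo,hi in((53,63),(83,92)): print(lo);blobs(W,q&(z>lo)&(z<hi),300)
plan((579,-133.5,150,114))
E
```

```text
53
[253. 192.] 1349 z 59.1 mean [ 471.8 -234.5] rect [ 470.6 -234.6] [29.8 40.3] 89.3
83
[113.  62.] 2611 z 87.0 mean [ 579.4 -134.4] rect [ 579.1 -133.6] [30.1 40.4] 23.9
[261. 328.] 732 z 84.1 mean [ 338.4 -242.4] rect [ 334.5 -242.4] [30.1 38.7] 62.6
t 8.45 pos [ 472.6 -234.1  164. ] rot [ 1.7979e+02 -2.8000e-01 -1.0000e-02] gap 52.2 grip 0 F [-1.  -0.3 -0.5]
(579, -133.5, 150, 114) -> [106.3, -100.7, 14.2] [0.007, 0.001, -1.99] rows 2.9 13.3
```

>>> {"name": "jog_arm", "arguments": {"rows": [[[106, -101, 14], [0.007, 0, -1.99]], [[106, -101, 14], [0.007, 0, -1.99]], [[106, -101, 14], [0.007, 0, -1.99]], [[106, -101, 14], [0.007, 0, -1.99]], [[106, -101, 14], [0.007, 0, -1.99]], [[106, -101, 14], [0.007, 0, -1.99]], [[106, -101, 14], [0.007, 0, -1.99]], [[106, -101, 14], [0.007, 0, -1.99]], [[106, -101, 14], [0.007, 0, -1.99]], [[106, -101, 14], [0.007, 0, -1.99]]]}}

```text
time: 9.45
tool_pos: [576.1, -132.1, 145.3]
tcp_rot: [-179.7, -0.2, 86.3]
ft_force: [0.3, 0.4, 0.7]
finger_gap: 51.9
grip_force: 0.0
```

```bash
python3 -c "
from h import *
plan((579,-133.5,130,114))"
```

```text
t 9.45 pos [ 576.1 -132.1  145.3] rot [-1.7967e+02 -1.5000e-01  8.6290e+01] gap 51.9 grip 0 F [0.3 0.4 0.7]
(579, -133.5, 130, 114) -> [-1.3, 3.0, 15.3] [-0.005, -0.004, -0.484] rows 0.3 3.2
```

>>> {"name": "jog_arm", "arguments": {"rows": [[[-1, 3, 15], [-0.004, -0.004, -0.484]], [[-1, 3, 15], [-0.004, -0.004, -0.484]], [[-1, 3, 15], [-0.004, -0.004, -0.484]], [[-1, 3, 15], [-0.004, -0.004, -0.484]], [[-1, 3, 15], [-0.004, -0.004, -0.484]], [[-1, 3, 15], [-0.004, -0.004, -0.484]]]}}

```text
time: 10.05
tool_pos: [579.5, -133.4, 131.3]
tcp_rot: [180.0, 0.0, 113.6]
ft_force: [-0.5, 0.6, 0.5]
finger_gap: 51.8
grip_force: 0.0
```

```bash
python3 -c "
from h import *
plan((579,-133.5,46,114))"
```

```text
t 10.05 pos [ 579.5 -133.4  131.3] rot [1.8000e+02 3.0000e-02 1.1358e+02] gap 51.8 grip 0 F [-0.5  0.6  0.5]
(579, -133.5, 46, 114) -> [0.1, -0.5, 85.3] [0.0, 0.001, -0.007] rows 1.7 0.0
```

>>> {"name": "jog_arm", "arguments": {"rows": [[[0, 0, 30], [0, 0, -0.007]], [[0, 0, 60], [0, 0, -0.007]], [[0, 0, 80], [0, 0, -0.007]], [[0, 0, 85], [0, 0, -0.007]], [[0, 0, 85], [0, 0, -0.007]], [[0, 0, 85], [0, 0, -0.007]]]}}

```text
time: 10.65
tool_pos: [581.4, -134.0, 49.2]
tcp_rot: [179.8, 0.2, 114.0]
ft_force: [0.6, -0.3, -0.2]
finger_gap: 52.4
grip_force: 0.0
```

>>> {"name": "jog_arm", "arguments": {"rows": [[[0, 0, 0], [0, 0, 0]], [[0, 0, 0], [0, 0, 0]], [[0, 0, 0], [0, 0, 0]], [[0, 0, 0], [0, 0, 0]], [[0, 0, 0], [0, 0, 0]], [[0, 0, 0], [0, 0, 0]], [[0, 0, 0], [0, 0, 0]]], "grip": 20}}

```text
time: 11.35
tool_pos: [581.8, -134.1, 49.7]
tcp_rot: [179.8, 0.2, 114.1]
ft_force: [-0.8, -0.1, 6.4]
finger_gap: 29.7
grip_force: 43.9
```

>>> {"name": "jog_arm", "arguments": {"rows": [[[0, 0, -30], [0, 0, 0]], [[0, 0, -80], [0, 0, 0]], [[0, 0, -130], [0, 0, 0]], [[0, 0, -145], [0, 0, 0]], [[0, 0, -145], [0, 0, 0]]]}}

```text
time: 11.85
tool_pos: [582.3, -134.2, 197.0]
tcp_rot: [179.6, 0.4, 114.1]
ft_force: [0.2, 0.3, -2.4]
finger_gap: 29.7
grip_force: 43.1
```

```bash
python3 -c "
from h import *
plan((451,260,190,90.5))"
```

```text
t 11.85 pos [ 582.3 -134.2  197. ] rot [179.6    0.39 114.07] gap 29.7 grip 43 F [ 0.2  0.3 -2.4]
(451, 260, 190, 90.5) -> [413.5, 40.8, 4.4] [0.008, 0.005, 0.411] rows 8.3 2.7
```

>>> {"name": "jog_arm", "arguments": {"rows": [[[413, 41, 4], [0.008, 0.005, 0.411]], [[413, 41, 4], [0.008, 0.005, 0.411]], [[413, 41, 4], [0.008, 0.005, 0.411]], [[413, 41, 4], [0.008, 0.005, 0.411]], [[413, 41, 4], [0.008, 0.005, 0.411]], [[413, 41, 4], [0.008, 0.005, 0.411]], [[413, 41, 4], [0.008, 0.005, 0.411]], [[413, 41, 4], [0.008, 0.005, 0.411]], [[413, 41, 4], [0.008, 0.005, 0.411]], [[413, 41, 4], [0.008, 0.005, 0.411]]]}}

```text
time: 12.85
tool_pos: [446.5, 262.0, 184.8]
tcp_rot: [-179.4, -0.0, 90.7]
ft_force: [0.3, -0.9, -2.0]
finger_gap: 29.2
grip_force: 42.9
```

>>> {"name": "jog_arm", "arguments": {"rows": [[[0, 0, 0], [0, 0, 0]], [[0, 0, 0], [0, 0, 0]], [[0, 0, 0], [0, 0, 0]]]}}

```text
time: 13.15
tool_pos: [449.5, 259.0, 187.5]
tcp_rot: [-179.6, -0.1, 90.4]
ft_force: [-0.1, -0.0, -2.2]
finger_gap: 29.7
grip_force: 42.9
```

```bash
python3 -c "
from h import *
plan((451,260,64,90.5))"
```

```text
t 13.15 pos [449.5 259.  187.5] rot [-1.796e+02 -7.000e-02  9.041e+01] gap 29.7 grip 43 F [-0.1 -0.  -2.2]
(451, 260, 64, 90.5) -> [0.9, 2.4, 123.5] [-0.007, -0.001, -0.002] rows 2.5 0.0
```

>>> {"name": "jog_arm", "arguments": {"rows": [[[1, 1, 40], [-0.007, 0, 0]], [[1, 1, 80], [-0.007, 0, 0]], [[1, 1, 108], [-0.007, 0, 0]], [[1, 1, 118], [-0.007, 0, 0]], [[1, 1, 120], [-0.007, 0, 0]], [[1, 1, 120], [-0.007, 0, 0]], [[1, 1, 120], [-0.007, 0, 0]]]}}

```text
time: 13.85
tool_pos: [451.2, 262.0, 70.3]
tcp_rot: [179.8, -0.2, 90.5]
ft_force: [0.6, 0.3, -1.4]
finger_gap: 29.4
grip_force: 42.8
```

```bash
python3 -c "
from h import *
plan((451,259.5,62.5,90.5))"
```

```text
t 13.85 pos [451.2 262.   70.3] rot [179.76  -0.19  90.5 ] gap 29.4 grip 43 F [ 0.6  0.3 -1.4]
(451, 259.5, 62.5, 90.5) -> [-2.5, -0.3, 7.8] [0.004, -0.003, -0.0] rows 0.2 0.0
```

>>> {"name": "jog_arm", "arguments": {"rows": [[[-2, 0, 4], [0.003, -0.003, 0]], [[-2, 0, 6.5], [0.003, -0.003, 0]], [[-2, 0, 8], [0.003, -0.003, 0]], [[-2, 0, 8], [0.003, -0.003, 0]], [[-2, 0, 8], [0.003, -0.003, 0]]]}}

```text
time: 14.35
tool_pos: [450.2, 259.7, 61.7]
tcp_rot: [-179.9, 0.0, 90.5]
ft_force: [-4.1, -2.8, 9.6]
finger_gap: 29.3
grip_force: 44.5
```

Contact. I'm releasing, retreating and checking.

>>> {"name": "jog_arm", "arguments": {"rows": [[[0, 0, 0], [0, 0, 0]], [[0, 0, 0], [0, 0, 0]], [[0, 0, 0], [0, 0, 0]], [[0, 0, 0], [0, 0, 0]], [[0, 0, 0], [0, 0, 0]], [[0, 0, -30], [0, 0, 0]], [[0, 0, -75], [0, 0, 0]], [[0, 0, -120], [0, 0, 0]], [[0, 0, -120], [0, 0, 0]]], "grip": 52}}

```text
time: 15.25
tool_pos: [453.7, 261.4, 188.0]
tcp_rot: [179.5, -0.2, 90.5]
ft_force: [1.3, 0.1, 0.2]
finger_gap: 52.3
grip_force: 0.0
```

```bash
python3 - <<'E'
from h import *
im,d,c,T=wrist("w4");W=cloud(d,c,T);z=W[...,2]
blobs(W,(np.hypot(W[...,0]-451,W[...,1]-250)<190)&(d>0)&(z>93)&(z<106),300)
plan((463,7.5,150,-2.2))
E
```

```text
[249. 194.] 1556 z 99.3 mean [450.1 262.5] rect [450.  261.4] [29.9 39.8] 0.9
[251. 300.] 1367 z 99.4 mean [452.3 152.9] rect [452.4 150.7] [38.8 37.7] 89.7
t 15.30 pos [452.3 260.8 184.5] rot [ 1.797e+02 -1.200e-01  9.052e+01] gap 51.9 grip 0 F [-0.6  0.3 -0.8]
(463, 7.5, 150, -2.2) -> [-253.4, 8.2, 34.0] [0.002, -0.006, 1.618] rows 5.1 10.8
```

>>> {"name": "jog_arm", "arguments": {"rows": [[[-253, 8, 20], [0, -0.006, 1.618]], [[-253, 8, 20], [0, -0.006, 1.618]], [[-253, 8, 20], [0, -0.006, 1.618]], [[-253, 8, 20], [0, -0.006, 1.618]], [[-253, 8, 20], [0, -0.006, 1.618]], [[-253, 8, 20], [0, -0.006, 1.618]], [[-253, 8, 20], [0, -0.006, 1.618]], [[-253, 8, 20], [0, -0.006, 1.618]], [[-253, 8, 20], [0, -0.006, 1.618]], [[-253, 8, 20], [0, -0.006, 1.618]]], "grip": 35}}

```text
time: 16.3
tool_pos: [459.1, 6.6, 158.7]
tcp_rot: [179.8, 0.5, 4.2]
ft_force: [-0.5, 0.3, 0.3]
finger_gap: 35.3
grip_force: 0.0
```

```bash
python3 - <<'E'
from h import *
plan((463,7.5,150,-2.2))
E
```

```text
t 16.30 pos [459.1   6.6 158.7] rot [179.77   0.48   4.2 ] gap 35.3 grip 0 F [-0.5  0.3  0.3]
(463, 7.5, 150, -2.2) -> [4.1, -0.6, 8.7] [0.004, 0.008, 0.112] rows 0.2 0.7
```

>>> {"name": "jog_arm", "arguments": {"rows": [[[4, -0.6, 8], [0.002, 0.004, 0.112]], [[4, -0.6, 8], [0.002, 0.004, 0.112]], [[4, -0.6, 8], [0.002, 0.004, 0.112]], [[4, -0.6, 8], [0.002, 0.004, 0.112]], [[4, -0.6, 8], [0.002, 0.004, 0.112]]]}}

```text
time: 16.8
tool_pos: [463.9, 7.6, 152.5]
tcp_rot: [179.8, 0.1, -1.7]
ft_force: [-0.1, 0.2, 0.6]
finger_gap: 35.0
grip_force: 0.0
```

```bash
python3 - <<'E'
from h import *
im,d,c,T=wrist("w5");W=cloud(d,c,T);x,y,z=np.moveaxis(W,-1,0)
blobs(W,(x>330)&(x<640)&(y>-40)&(y<60)&(d>0)&(z>4.5)&(z<14),100)
plan((463,7.5,30,-2.2))
E
```

```text
[255. 163.] 1983 z 8.2 mean [476.4   5.7] rect [463.    6.2] [ 10.  219.6] 87.6
t 16.85 pos [464.    7.6 152.5] rot [ 1.7984e+02  7.0000e-02 -1.7700e+00] gap 35.2 grip 0 F [-0.1  0.2 -0.2]
(463, 7.5, 30, -2.2) -> [-0.9, -0.2, 122.5] [0.003, 0.001, 0.007] rows 2.5 0.1
```

View pics/w5.png

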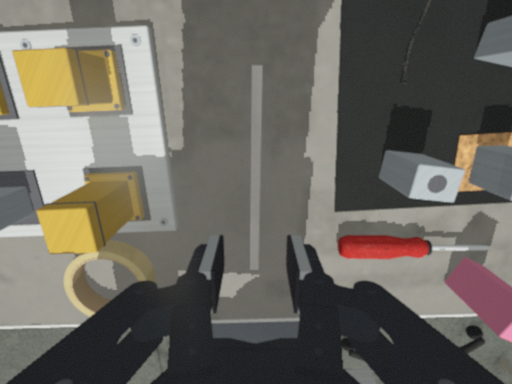

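The wrist view shows the bar from (257,66) to (254,270), aligned with the fingers. Its centre is at (463, 6.2).

>>> {"name": "jog_arm", "arguments": {"rows": [[[-1, 1.4, 40], [0.003, 0, 0.01]], [[-1, 1.4, 85], [0.003, 0, 0.01]], [[-1, 1.4, 120], [0.003, 0, 0.01]], [[-1, 1.4, 140], [0.003, 0, 0.01]], [[-1, 1.4, 142], [0.003, 0, 0.01]], [[-1, 1.4, 142], [0.003, 0, 0.01]], [[-1, 1.4, 142], [0.003, 0, 0.01]], [[-1, 1.4, 142], [0.003, 0, 0.01]]]}}

```text
time: 17.65
tool_pos: [464.3, 5.7, 12.2]
tcp_rot: [180.0, -0.1, -2.4]
ft_force: [0.2, -1.0, -0.5]
finger_gap: 35.2
grip_force: 0.0
```

```bash
python3 - <<'E'
from h import *
plan((463,6.2,2.5,-2.4))
E
```

```text
t 17.65 pos [464.3   5.7  12.2] rot [ 1.80e+02 -1.00e-01 -2.41e+00] gap 35.2 grip 0 F [ 0.2 -1.  -0.5]
(463, 6.2, 2.5, -2.4) -> [-1.4, -0.5, 9.7] [0.0, -0.002, -0.0] rows 0.2 0.0
```

>>> {"name": "jog_arm", "arguments": {"rows": [[[-1, 0, 5], [0, 0, 0]], [[-1, 0, 9], [0, 0, 0]], [[-1, 0, 9.5], [0, 0, 0]], [[-1, 0, 9.5], [0, 0, 0]], [[-1, 0, 9.5], [0, 0, 0]]]}}

```text
time: 18.15
tool_pos: [461.6, 5.9, 0.8]
tcp_rot: [-180.0, 0.1, -2.4]
ft_force: [-1.2, 0.5, -0.3]
finger_gap: 35.1
grip_force: 0.0
```

>>> {"name": "jog_arm", "arguments": {"rows": [[[0, 0, 0], [0, 0, 0]], [[0, 0, 0], [0, 0, 0]], [[0, 0, 0], [0, 0, 0]], [[0, 0, 0], [0, 0, 0]], [[0, 0, 0], [0, 0, 0]], [[0, 0, 0], [0, 0, 0]], [[0, 0, 0], [0, 0, 0]]], "grip": 3, "force": 50}}

```text
time: 18.85
tool_pos: [461.9, 5.8, 1.1]
tcp_rot: [-180.0, 0.1, -2.4]
ft_force: [-1.9, -0.4, 6.1]
finger_gap: 7.8
grip_force: 49.9
```

>>> {"name": "jog_arm", "arguments": {"rows": [[[0, 0, -20], [0, 0, 0]], [[0, 0, -60], [0, 0, 0]], [[0, 0, -110], [0, 0, 0]], [[0, 0, -150], [0, 0, 0]], [[0, 0, -170], [0, 0, 0]], [[0, 0, -170], [0, 0, 0]], [[0, 0, -170], [0, 0, 0]]]}}

```text
time: 19.55
tool_pos: [461.6, 5.8, 169.9]
tcp_rot: [-180.0, 0.1, -2.4]
ft_force: [-0.2, 0.0, -1.6]
finger_gap: 8.1
grip_force: 49.2
```

```bash
python3 - <<'E'
from h import *
im,d,c,T=wrist("w6");W=cloud(d,c,T);x,y,z=np.moveaxis(W,-1,0)
m=(x>480)&(x<640)&(y>-30)&(y<40)&(d>0)&(z>100)
p=W[m];print(len(p),np.polyfit(p[:,0],p[:,2],1),np.polyfit(p[:,0],p[:,1],1),p[:,0].max(),np.median(p[:,2]))
plan((452,206,190,90.5))
E
```

```text
5660 [ -0.76875658 596.02798016] [-0.08263527 46.8546443 ] 572.779810674265 177.05244557125866
t 19.60 pos [460.8   5.9 168.8] rot [-179.98    0.24   -2.42] gap 8.2 grip 49 F [ 0.3  0.  -2. ]
(452, 206, 190, 90.5) -> [-17.3, -199.6, -21.0] [-0.004, 0.003, -1.622] rows 4.0 10.8
```

View pics/w6.png

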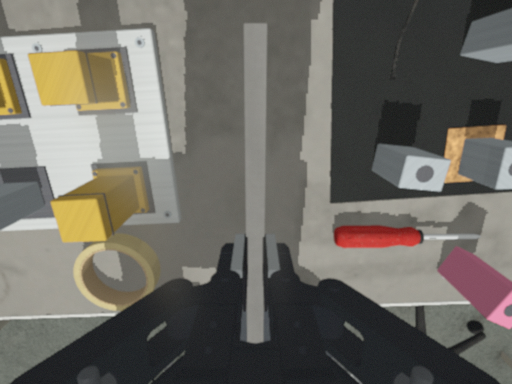

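The bar is held and sticks straight out to (255,25), with its top at about z = 177. I'm moving it over the tops.

>>> {"name": "jog_arm", "arguments": {"rows": [[[-17, -200, -10], [-0.004, 0.003, -1.622]], [[-17, -200, -10], [-0.004, 0.003, -1.622]], [[-17, -200, -10], [-0.004, 0.003, -1.622]], [[-17, -200, -10], [-0.004, 0.003, -1.622]], [[-17, -200, -10], [-0.004, 0.003, -1.622]], [[-17, -200, -10], [-0.004, 0.003, -1.622]], [[-17, -200, -10], [-0.004, 0.003, -1.622]], [[-17, -200, -10], [-0.004, 0.003, -1.622]], [[-17, -200, -10], [-0.004, 0.003, -1.622]], [[-17, -200, -10], [-0.004, 0.003, -1.622]]]}}

```text
time: 20.6
tool_pos: [451.8, 205.9, 177.9]
tcp_rot: [-179.9, 0.1, 83.9]
ft_force: [0.1, 0.6, -2.1]
finger_gap: 8.2
grip_force: 49.3
```

```bash
python3 - <<'E'
from h import *
f=np.load("w6.npz");W=cloud(f["d"],r.camera_params("wrist"),f["T"]);x,y,z=np.moveaxis(W,-1,0)
p=W[(x>495)&(x<640)&(y>-30)&(y<40)&(z>155)&(z<195)]
print(len(p),np.polyfit(p[:,0],p[:,2],1),np.median(p[:,2]))
plan((451.3,205,150,90.5))
E
```

```text
3771 [-7.39152999e-04  1.77198123e+02] 176.80902324544215
t 20.60 pos [451.8 205.9 177.9] rot [-1.799e+02  1.400e-01  8.389e+01] gap 8.2 grip 49 F [ 0.1  0.6 -2.1]
(451.3, 205, 150, 90.5) -> [-0.8, -0.4, 27.9] [-0.002, 0.002, -0.115] rows 0.6 0.8
```

>>> {"name": "jog_arm", "arguments": {"rows": [[[-1, -0.4, 15], [-0.002, 0.002, -0.115]], [[-1, -0.4, 30], [-0.002, 0.002, -0.115]], [[-1, -0.4, 50], [-0.002, 0.002, -0.115]], [[-1, -0.4, 62], [-0.002, 0.002, -0.115]], [[-1, -0.4, 66], [-0.002, 0.002, -0.115]], [[-1, -0.4, 66], [-0.002, 0.002, -0.115]], [[-1, -0.4, 66], [-0.002, 0.002, -0.115]], [[-1, -0.4, 66], [-0.002, 0.002, -0.115]]]}}

```text
time: 21.4
tool_pos: [453.7, 205.6, 115.9]
tcp_rot: [179.6, -0.1, 90.1]
ft_force: [-0.1, -0.3, -1.4]
finger_gap: 8.0
grip_force: 49.3
```

```bash
python3 - <<'E'
from h import *
plan((451.3,205,101,90.5))
E
```

```text
t 21.40 pos [453.7 205.6 115.9] rot [ 1.7964e+02 -1.0000e-01  9.0090e+01] gap 8.0 grip 49 F [-0.1 -0.3 -1.4]
(451.3, 205, 101, 90.5) -> [-0.6, -2.5, 14.9] [0.006, -0.002, -0.007] rows 0.3 0.1
```

>>> {"name": "jog_arm", "arguments": {"rows": [[[-0.6, -2, 6], [0.005, -0.001, -0.006]], [[-0.6, -2, 10], [0.005, -0.001, -0.006]], [[-0.6, -2, 13], [0.005, -0.001, -0.006]], [[-0.6, -2, 13], [0.005, -0.001, -0.006]], [[-0.6, -2, 13], [0.005, -0.001, -0.006]]]}}

```text
time: 21.9
tool_pos: [451.0, 204.7, 101.8]
tcp_rot: [-180.0, -0.0, 90.5]
ft_force: [0.2, -0.6, -1.0]
finger_gap: 8.1
grip_force: 49.3
```

>>> {"name": "jog_arm", "arguments": {"rows": [[[0, 0, 1], [0, 0, 0]], [[0, 0, 2], [0, 0, 0]], [[0, 0, 2], [0, 0, 0]], [[0, 0, 2], [0, 0, 0]]]}}

```text
time: 22.3
tool_pos: [451.3, 204.8, 100.2]
tcp_rot: [180.0, -0.0, 90.5]
ft_force: [1.1, -0.1, 0.7]
finger_gap: 8.2
grip_force: 49.5
```

>>> {"name": "jog_arm", "arguments": {"rows": [[[0, 0, 0.7], [0, 0, 0]], [[0, 0, 0.7], [0, 0, 0]], [[0, 0, 0.7], [0, 0, 0]]]}}

```text
time: 22.6
tool_pos: [451.5, 204.9, 100.2]
tcp_rot: [180.0, -0.0, 90.5]
ft_force: [-3.5, -0.5, 7.3]
finger_gap: 8.1
grip_force: 50.2
```

>>> {"name": "jog_arm", "arguments": {"rows": [[[0, 0, 0], [0, 0, 0]], [[0, 0, 0], [0, 0, 0]], [[0, 0, 0], [0, 0, 0]], [[0, 0, 0], [0, 0, 0]], [[0, 0, 0], [0, 0, 0]]], "grip": 40}}

```text
time: 23.1
tool_pos: [451.0, 204.7, 99.1]
tcp_rot: [-180.0, -0.0, 90.5]
ft_force: [0.1, -0.4, -0.9]
finger_gap: 39.8
grip_force: 0.0
```

>>> {"name": "jog_arm", "arguments": {"rows": [[[0, 0, -20], [0, 0, 0]], [[0, 0, -50], [0, 0, 0]], [[0, 0, -90], [0, 0, 0]], [[0, 0, -90], [0, 0, 0]], [[0, 0, -90], [0, 0, 0]], [[0, 0, -90], [0, 0, 0]]]}}

```text
time: 23.7
tool_pos: [450.6, 204.6, 188.2]
tcp_rot: [-179.9, 0.0, 90.5]
ft_force: [-0.6, 0.3, -0.0]
finger_gap: 40.0
grip_force: 0.0
```

```bash
python3 - <<'E'
from h import *
im,d,c,T=wrist("w7");W=cloud(d,c,T);x,y,z=np.moveaxis(W,-1,0)
q=(np.hypot(x-451,y-210)<150)&(d>0)
for lo,hi in((93,103.2),(103.3,115)): blobs(W,q&(z>lo)&(z<hi)&(abs(x-451)<40),100)
p=W[q&(z>103.3)&(z<112)&(abs(x-451)<30)];print(np.polyfit(p[:,1],p[:,2],1))
plan()
c=r.camera_params("side");im,d=r.snapshot("side");cv2.imwrite("pics/s2.png",im);W=cloud(d,c,c["pose"]);x,y,z=np.moveaxis(W,-1,0)
blobs(W,(abs(x-450)<25)&(abs(y-206)<130)&(z>103.5)&(z<115),20)
for lo,hi in((53,66),(66,73),(73,83)): blobs(W,(x>430)&(x<620)&(y<-100)&(y>-260)&(z>lo)&(z<hi),60)
E
```

```text
[243. 127.] 704 z 99.2 mean [440.6 261.7] rect [440.4 261.2] [39.3 10.7] 90.0
[268. 126.] 536 z 99.1 mean [460.7 262.2] rect [460.9 261.3] [ 8.2 39.4] 1.1
[243. 248.] 586 z 99.3 mean [440.3 152.4] rect [440.2 150.7] [13.9 37.9] 0.7
[269. 248.] 564 z 99.3 mean [464.3 152.7] rect [464.6 151.1] [13.1 37.8] 1.0
[256. 172.] 3086 z 107.3 mean [451.6 221.7] rect [451.8 205. ] [ 10. 219.] 0.4
[-1.33498544e-03  1.07551580e+02]
t 23.75 pos [450.3 204.5 187.7] rot [-1.7986e+02  3.0000e-02  9.0460e+01] gap 40.1 grip 0 F [ 1.1 -0.9 -0.1]
[241. 303.] 495 z 108.4 mean [451.4 240.7] rect [451.7 229.4] [ 10.9 173.5] 0.3
[295. 164.] 128 z 60.8 mean [ 470.  -230.3] rect [ 470.7 -232.3] [31.5 39.7] 88.9
[286. 181.] 126 z 68.7 mean [ 471.6 -143.8] rect [ 471.9 -144.8] [41.6 30.1] 84.2
```

View pics/s2.png

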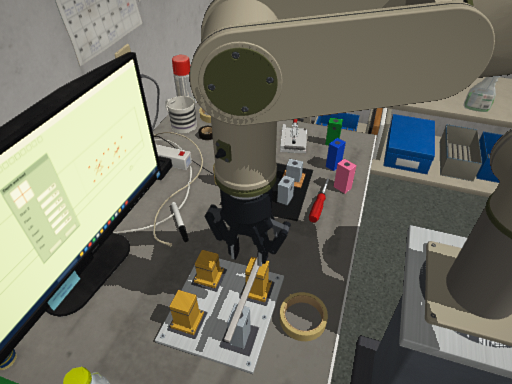

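The side view shows the bar from (230,335) to (260,260), resting level on both tops. The gripper is clear, and the old spacer is on the cork at (295,164).

```bash
python3 -c "
from bench import r
print(r.hand_in())"
```

```text
the job is handed in; nothing more can be done
None
```

The job is handed in (no verdict was returned): old spacer upright on the cork (about 2 mm off its middle), 84 mm spacer c upright on the heel pad (about 2 mm off), bar centred and level on it and workpiece c, about 24 s used.

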